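# Ready the roll warmer and hold a roll over it with the tongs

## Robot

A 6-joint arm with a two-finger parallel gripper is mounted at the origin on a cart in front of the work surface, level with it; the furniture and walls round the work are solid. World frame = base frame: x ahead of the robot, y to its left, z up, the work surface at z = 0. Lengths are in m, angles in rad, forces in N, time in s.
With the tool pointing down it reaches from about 0.375 to 0.9 m from the base axis. Payload 3.1 kg.
Tool frame: the origin (TCP) lies between the finger pads; the fingertips stand robot.finger_overhang ahead of it and the grasp point (between the pads) lies 3 mm ahead of it (robot.finger_overhang is the distance from the TCP to the fingertips, in m); z points along the fingers, y is the line along which they close (so a half turn about z gives the same grasp; the last joint's range is limited). The gripper opens to 87 mm and grips with 3 to 60 N. Pads are 19 mm wide; open, the fingers measure 117 mm over their backs; the gripper's body (75 mm by 190 mm) begins 51 mm behind the grasp point.
Start: joints at [-1.395, 0.527, 1.433, -0, 1.181, -0.178], TCP at [0.217, -0.586, 0.245] pointing down, gripper open.
Joint ranges: [-3.08, 3.08], [-0.75, 2.2], [0.22, 2.44], [-1.43, 4.57], [0, 2.65], [-2.85, 2.85]. Speed limits (rad/s): [2.79, 2.79, 3.14, 3.14, 3.14, 3.14].

## Interface

Orientations are given as a unit quaternion [x, y, z, w].
In Python, from rig import get_obs, vision, hand_in, nets, robot gives the robot as it stands.
- The arm moves only by the tool apply_moves, never from a script. Its argument "series" is a list of rows, each an object with "offset": the shift along the world's x, y, z in cm, a list of three; "rot": the turn, a rotation vector about the world's x, y, z in degrees, a list of three. A call has 1 to 20 rows; each row is the pose to reach, as a shift and turn from the pose commanded when the call began; what a row does not reach only later rows make up. A row lasts 1/10 s, in which the tool goes at most 50 mm and 8.59 degrees, less where a joint would pass 70% of its speed; a pose out of reach is approached as far as the arm can. A call with a gripper value outside its range is refused whole. "hand" is the opening, from 0 (shut) to 1 (fully open), set as the call begins (left out, the last holds). The fingers move at their own pace and stop on an object; "newtons" is the grip in N (left out, the last holds). Time passes only in rows, so rows that repeat a pose let the fingers close. It gives the time, the measured TCP pose, the force, the opening and the grip force at its end, in the units of the state.
- get_obs(): the state, without advancing time (a new reading comes with each control period).
- vision.camera(name): name is "scene" or "top" or "wrist"; returns the picture (420x560x3 uint8, red, green, blue); there is no depth.
- vision.calibration(name): a dict with "K" (3x3 intrinsics, pixels), "R" (3x3) and "t" (3): a world point X has camera coordinates R X + t. Camera axes: x right, y down, z forward; pixel columns grow to the right and rows downward; lengths in m; the calibration is good to about 2 mm. The wrist camera is an equidistant fisheye: a pixel r from the principal point sees the ray r / f radians off the axis. A picture is of the moment at which its call begins: read the wrist's pose just before it. calibration takes no time and is no camera call; for the wrist camera it gives the pose at the moment of the call.
- hand_in(): hands the job in; it is judged then, once.
Trained networks look in the newest picture that a camera, given by its name, has taken for a name from the list of things; names that differ only in an ending like _2 or _b are one class to them, and where a whole thing is asked for, a point or a joint stands for the part that bears it (a point fixed in the world has none). Each returns a list of dicts, best first, with "conf" (0 to 1); they miss things now and then, are a little off and sometimes report something else, mostly with a low value. They report only what shows in the picture. A call takes as long as a camera call. They do not tell look-alikes from the thing itself.
- nets.search_frame(camera, query): "centre" ([x, y, z] in m, in world coordinates, good to about 4 mm: the middle of the surface that is visible of it).
- nets.spot_point(camera, query): "centre" ([x, y, z] in m, in world coordinates, good to about 4 mm: a listed point, or the origin of a listed thing).
The state is a dict: "time": time; "q": joint angles; "joint_velocities": joint speeds; "joint_torque": joint torques, N m; "position": TCP position; "tool_rot": TCP orientation; "ft_force": force on the tool from outside, world axes, zero at the start; "moment": the same for the moment, N m; "grip_width": finger opening in m; "grip_force": force on a finger pad.
Only numpy, scipy, OpenCV 4.12 (cv2) and the standard library are available. Lean on these libraries where they do the work, as an engineer would, in place of code of your own. Each camera call takes 0.05 s, during which the arm holds its last target. There are 200 camera calls.

## Task

Put the white dish onto the roll warmer so that both pegs come up through its holes and it lies flat, and let go of it. Then take the tongs, close them on the bread roll, and bring it to rest about 5 cm above the middle of the seated dish; finish there, still holding the tongs shut on the roll, without setting it down. Touch the roll only with the tongs, and leave the glass and the two milk pots where they stand.

Things in the scene. Friction and masses are not known exactly. Their poses are not given: they have to be found in the camera images.
- warmer: roll warmer, a low black box with an aluminium top, 92 (x) x 172 (y) x 20 mm high, fixed to the desk; origin at the centre of its underside, z up. Two upright steel pegs, 9 mm across with pointed tips, stand 17 mm above its top, at x = 0, y = +58 and -58 mm; the upper 7 mm are tapered
- dish: narrow white dish, 56 (x) x 150 (y) x 24 mm high, 160 g; origin at the centre of its flat underside, z up. Floor 6 mm thick with a 13 mm round hole near each end, at x = 0, y = +58 and -58 mm (alike either way round). Walls 4 mm thick, 24 mm high in all, surround the middle (y -46 to +46 mm); grip the long walls' outer faces, 56 mm apart, across x
- board: round dark wooden serving board, 106 mm across, 6 mm thick, fixed to the desk; origin at the centre of its underside. The roll starts on its middle part, up to 20 mm off its centre
- roll: small round bread roll, rigid, golden brown with a pale cross on top, 40 mm across (widest 12 to 18 mm up), 33 mm high, 35 g, loose; origin at the centre of its flat underside, z up
- tongs: spring tongs of steel strip with black thumb pads, 90 g, lying on edge, 22 mm high, 195 mm long; this body is the bow at the rear. Origin on the centre line at the hinges, 20 mm ahead of the rear end, on the lower edge; x points forward to the jaws, y to the left arm, z up. Centre of mass near the thumb pads. Left alone, the arms spring open
- tongs_left: left (+y) arm; origin on its hinge at y = +8 mm of the tongs' frame, axes parallel to the tongs' when open; closing turns it clockwise from above, 0.13 rad when the jaws hold the roll, 0.2 rad at the stop. Both arms turn alike. The spring resists at the thumb pads with about 4 N to start closing and about 9 N with the jaws on the roll; more than that squeezes the roll
- tongs_right: right (-y) arm of the tongs, mirror image; closing turns it anticlockwise
- tongs_grip (a point): on the tongs' centre line midway between the thumb pads, 85 mm ahead of the tongs' origin, 11 mm up. The pads' outer faces (44 mm long, 22 mm high) are 51 mm apart open, about 29 mm when the jaws hold the roll (parallel halfway). Pinch across the tongs' y; fingers 44 mm apart keep hold of the tongs with the jaws still open
- tongs_jaws (a point): centre between the two cupped jaws, 155 mm ahead of the tongs' origin (70 mm ahead of tongs_grip), at mid height (11 mm up). The roll should be here. The jaws (35 mm long, 22 mm high) leave about 68 mm open and close on its 40 mm
- glass: empty drinking glass, 80 mm across, 88 mm high; leave it alone
- milk_a: small white milk portion pot, 52 x 44 x 30 mm; leave it alone
- milk_b: small white milk portion pot, 52 x 44 x 28 mm; leave it alone
There are look-alikes about, which are no part of the job. What is shaped like the roll but black or purple is not meant.

How it is judged:
By the outcome, as a careful person would: the job done as asked, in the order asked, and still so for the second after the job is handed in, while the arm keeps its last pose, push and grip.
It also fails if it takes over 61 s, if anything falls off the work surface, if the arm or the gripper's body presses on something with over 40 N, if the wrist force passes 120 N, or if a joint passes its speed limit or range.

## Working session

There is one attempt and no reset: what is moved stays moved. The work goes in short steps, Python scripts to look and compute and a tool call to move; the robot and the scene stay as the last step left them, time stands still between calls to the robot, and variables do not carry over. Pictures are saved under pics/ and viewed, at most 10 in all, crops included, and the job is handed in when it is done.

Besides the shell and the picture viewer there is one more tool, called after ">>>" by a JSON object that holds its "fn" and its "kwargs", one argument or row to a line. apply_moves: Moves the arm, as the interface text tells. Its arguments: {"type":"object","properties":{"series":{"type":"array"},"hand":{"type":"number"},"newtons":{"type":"number"}},"required":["series"]}

```bash
mkdir -p pics; ls; python3 - <<'E'
from rig import get_obs, vision, nets, robot
import cv2,numpy as np
print(robot.finger_overhang, {k:np.round(v,3).tolist() for k,v in get_obs().items()})
ims=[]
for c in ['top','scene']:
    im=vision.camera(c); cv2.imwrite(f'pics/{c}0.png',im[...,::-1])
    for q in ['warmer','dish','board','roll','tongs','tongs_grip','tongs_jaws','glass','milk_a']:
        r=nets.spot_point(c,q)
        print(c,q,[(np.round(d['centre'],3).tolist(),round(d['conf'],2)) for d in r[:4]])
    k=vision.calibration(c); print(np.round(k['K'],1).tolist(),np.round(k['R'],3).tolist(),np.round(k['t'],3).tolist())
E
```

```text
pics
0.022 {'time': 0.0, 'q': [-1.396, 0.528, 1.434, -0.0, 1.181, -0.178], 'joint_velocities': [-0.002, -0.0, -0.001, -0.001, -0.001, -0.001], 'joint_torque': [0.001, -44.003, -17.659, 0.063, 0.058, -0.0], 'position': [0.216, -0.586, 0.244], 'tool_rot': [0.984, 0.176, -0.0, -0.001], 'ft_force': [-0.53, -0.335, 0.902], 'moment': [-0.038, 0.034, 0.027], 'grip_force': 0.0, 'grip_width': 0.087}
top warmer [([0.608, 0.277, 0.003], 0.89)]
top dish [([0.407, 0.317, 0.001], 0.89)]
top board [([0.654, 0.028, 0.0], 0.88)]
top roll [([0.359, 0.181, -0.0], 0.83), ([0.493, 0.284, 0.002], 0.77), ([0.64, 0.029, 0.007], 0.48)]
top tongs [([0.427, -0.01, -0.001], 0.95), ([0.436, -0.014, -0.0], 0.28)]
top tongs_grip [([0.448, 0.072, 0.009], 0.8), ([0.742, 0.217, 0.002], 0.25), ([0.503, 0.47, -0.0], 0.22)]
top tongs_jaws []
top glass [([0.747, 0.218, 0.001], 0.56)]
top milk_a [([0.586, 0.532, -0.002], 0.79), ([0.639, 0.028, 0.004], 0.6)]
[[516.0, 0.0, 282.0], [0.0, 516.0, 212.4], [0.0, 0.0, 1.0]] [[-0.01, -1.0, 0.004], [-0.999, 0.01, -0.044], [0.044, -0.005, -0.999]] [0.259, 0.548, 1.111]
scene warmer [([0.606, 0.278, -0.0], 0.77), ([0.652, 0.027, -0.001], 0.22)]
scene dish [([0.405, 0.318, -0.002], 0.78)]
scene board [([0.65, 0.027, -0.004], 0.69)]
scene roll [([0.354, 0.178, -0.0], 0.87), ([0.635, 0.032, 0.006], 0.77), ([0.492, 0.288, -0.002], 0.61), ([0.452, 0.073, 0.015], 0.4)]
scene tongs [([0.427, -0.01, 0.003], 0.63)]
scene tongs_grip [([0.451, 0.073, 0.015], 0.59), ([0.633, 0.03, 0.008], 0.59)]
scene tongs_jaws [([0.468, 0.139, 0.011], 0.76), ([0.586, 0.532, 0.002], 0.39)]
scene glass [([0.75, 0.22, 0.0], 0.67), ([0.587, 0.53, 0.001], 0.59), ([0.468, 0.138, 0.009], 0.33)]
scene milk_a [([0.59, 0.532, 0.002], 0.93), ([0.508, 0.467, 0.0], 0.79)]
[[503.3, 0.0, 278.0], [0.0, 503.3, 211.3], [0.0, 0.0, 1.0]] [[-0.617, -0.786, -0.014], [-0.539, 0.436, -0.72], [0.573, -0.437, -0.694]] [0.538, 0.234, 0.881]
```

View pics/top0.png

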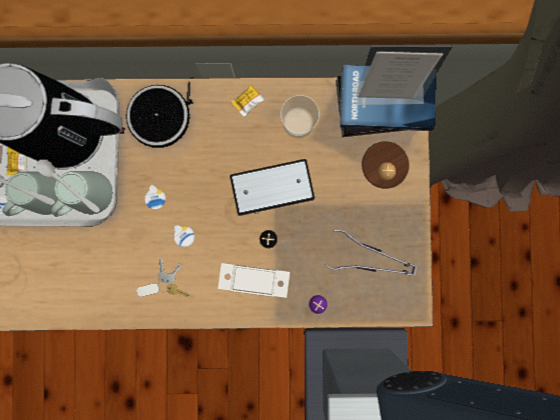

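View pics/scene0.png

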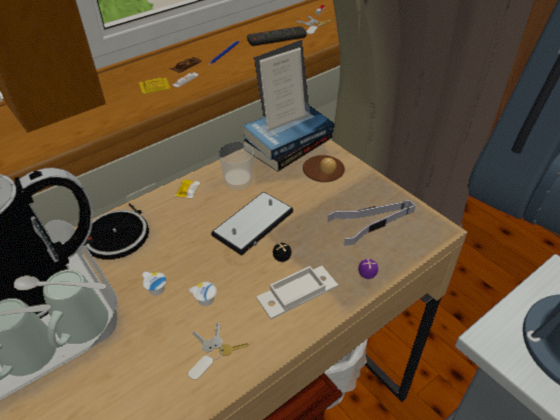

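The top view shows the dish (holes near 227,279 and 285,284), warmer (pegs near 246,191 and 303,185), tongs (rear at 412,268, jaws at 333,232–266) and the golden roll at (388,170) on the board. The books are just behind the roll. The black roll at (268,239) and the purple one at (318,304) are decoys.

```bash
cat > h.py <<'E'
import numpy as np, cv2
from rig import get_obs, vision, nets
from scipy.spatial.transform import Rotation as Ro
def ray(cam,uv,z,k=None):
    k=k or vision.calibration(cam); K=np.array(k['K']);R=np.array(k['R']);t=np.array(k['t'])
    d=np.array([(uv[0]-K[0,2])/K[0,0],(uv[1]-K[1,2])/K[1,1]])
    if cam=='wrist':
        th=np.linalg.norm(d); d=np.r_[d/th*np.sin(th),np.cos(th)] if th>1e-9 else np.array([0,0,1.])
    else: d=np.r_[d,1]
    d=R.T@d; c=-R.T@t
    return c+d*(z-c[2])/d[2]
def proj(cam,X,k=None):
    k=k or vision.calibration(cam); K=np.array(k['K'])
    p=np.array(k['R'])@np.array(X)+np.array(k['t'])
    if cam=='wrist':
        r=np.linalg.norm(p[:2]); th=np.arctan2(r,p[2]); d=p[:2]/r*th
    else: d=p[:2]/p[2]
    return np.array([K[0,0]*d[0]+K[0,2],K[1,1]*d[1]+K[1,2]])
E
python3 - <<'E'
from h import *
im=cv2.imread('pics/top0.png')
def crop(x,y,w,h,s): return cv2.resize(im[y:y+h,x:x+w],None,fx=s,fy=s,interpolation=cv2.INTER_CUBIC)
a=crop(215,255,80,50,5);b=crop(225,155,80,50+10,5)[:300]
c=crop(320,220,100,60,4);d=crop(355,135,80,60,5)
out=np.zeros((600,800,3),np.uint8)
out[:250,:400]=a;out[:300,400:]=crop(228,155,80,60,5);out[300:540,:400]=c;out[300:,400:]=d
cv2.imwrite('pics/mos.png',out)
# dish, warmer rects
hsv=cv2.cvtColor(im,cv2.COLOR_BGR2HSV)
m=((hsv[...,1]<45)&(hsv[...,2]>165)).astype(np.uint8)
g=cv2.cvtColor(im,cv2.COLOR_BGR2GRAY)
for (x,y,w,h) in [(210,255,90,50),(225,150,95,70)]:
    mm=np.zeros_like(m);mm[y:y+h,x:x+w]=m[y:y+h,x:x+w]
    cs=max(cv2.findContours(mm,cv2.RETR_EXTERNAL,2)[0],key=cv2.contourArea)
    r=cv2.minAreaRect(cs);print(r,[np.round(ray('top',p,0.02 if y<200 else .006)[:2],4).tolist() for p in cv2.boxPoints(r)])
E
```

```text
((253.64456176757812, 280.284423828125), (69.5631103515625, 26.824853897094727), 7.275004863739014) [[0.3855, 0.3957], [0.443, 0.388], [0.4224, 0.2381], [0.365, 0.2461]]
((271.7723388671875, 186.4912567138672), (36.44931411743164, 74.20884704589844), 78.15792083740234) [[0.6296, 0.362], [0.6613, 0.2044], [0.5836, 0.1892], [0.5522, 0.3463]]
```

View pics/mos.png

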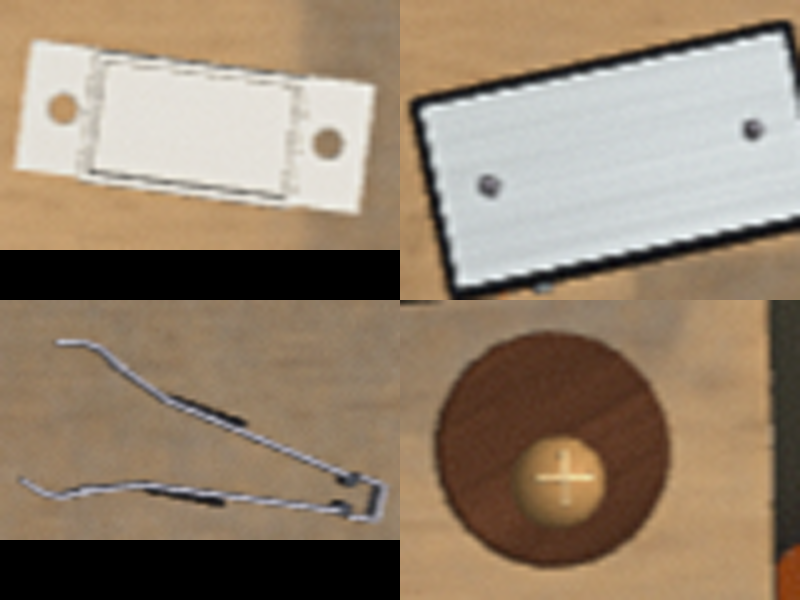

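The mosaic gives sub-pixel marks: dish holes at (227.2,276.4) and (280.2,283.4), peg centres at (245.4,191.8) and (298.2,180.4), pads at (371.6,247.4) and (366.1,268.4), roll cross at (387.4,170.1).

```bash
python3 - <<'E'
from h import *
def P(n,a,b,z):
    A=ray('top',a,z);B=ray('top',b,z);d=A-B
    print(n,A[:2].round(4),B[:2].round(4),'mid',((A+B)/2)[:2].round(4),'len',np.linalg.norm(d).round(4),'ang',np.degrees(np.arctan2(d[1],d[0])).round(2))
P('dish',(227.2,276.4),(280.2,283.4),.004)
P('warm',(245.4,191.8),(298.2,180.4),.028)
P('pads',(371.6,247.4),(366.1,268.4),.02)
rear=((375,500),);f=lambda x,y:(320+(x+.5)/4-.5,220+(y-300+.5)/4-.5)
P('rear corners',f(385,483),f(380,519),.02)
P('jawtips',f(98,350),f(55,495),.02)
print('roll',ray('top',(387.4,170.1),.039), 'board',ray('top',(355+(553)/5-80-.4,135+30-.4),.006))
print('books edge',ray('top',(345,135),.05),ray('top',(432,128),.05))
o=get_obs();print(Ro.from_quat(o['tool_rot']).as_matrix().round(3).tolist())
k=vision.calibration('wrist');print({a:np.round(b,3).tolist() for a,b in k.items()})
E
```

```text
dish [0.4128 0.3746] [0.3964 0.2594] mid [0.4046 0.317 ] len 0.1164 ang 81.92
warm [0.595  0.3321] [0.6185 0.2185] mid [0.6067 0.2753] len 0.116 ang 101.68
pads [0.473  0.0618] [0.4281 0.0744] mid [0.4505 0.0681] len 0.0467 ang -15.69
rear corners [ 0.4335 -0.0329] [ 0.4142 -0.0298] mid [ 0.4238 -0.0313] len 0.0195 ang -9.15
jawtips [0.5065 0.1205] [0.4288 0.1448] mid [0.4677 0.1326] len 0.0813 ang -17.38
roll [0.63755065 0.02855583 0.039     ] board [0.65384634 0.02619655 0.006     ]
books edge [0.71160028 0.11924414 0.05      ] [ 0.72488098 -0.06537693  0.05      ]
[[0.938, 0.346, -0.0], [0.346, -0.938, 0.0], [-0.0, -0.0, -1.0]]
{'K': [[325.192, 0.0, 278.501], [0.0, 325.192, 207.903], [0.0, 0.0, 1.0]], 'R': [[0.346, -0.938, 0.0], [-0.899, -0.332, 0.286], [-0.268, -0.099, -0.958]], 't': [-0.626, -0.034, 0.391]}
```

>>> {"fn": "apply_moves", "kwargs": {
  "series": [
    {"offset": [28, 38, 0], "rot": [0, 0, 30]},
    {"offset": [28, 38, 0], "rot": [0, 0, 30]},
    {"offset": [28, 38, 0], "rot": [0, 0, 30]},
    {"offset": [28, 38, 0], "rot": [0, 0, 30]},
    {"offset": [28, 38, 0], "rot": [0, 0, 30]},
    {"offset": [28, 38, 0], "rot": [0, 0, 30]},
    {"offset": [28, 38, 0], "rot": [0, 0, 30]},
    {"offset": [28, 38, 0], "rot": [0, 0, 30]},
    {"offset": [28, 38, 0], "rot": [0, 0, 30]},
    {"offset": [18.8, 90.3, -8], "rot": [0, 0, 61.7]},
    {"offset": [18.8, 90.3, -8], "rot": [0, 0, 61.7]},
    {"offset": [18.8, 90.3, -8], "rot": [0, 0, 61.7]},
    {"offset": [18.8, 90.3, -8], "rot": [0, 0, 61.7]},
    {"offset": [18.8, 90.3, -8], "rot": [0, 0, 61.7]},
    {"offset": [18.8, 90.3, -8], "rot": [0, 0, 61.7]},
    {"offset": [18.8, 90.3, -8], "rot": [0, 0, 61.7]},
    {"offset": [18.8, 90.3, -8], "rot": [0, 0, 61.7]},
    {"offset": [18.8, 90.3, -8], "rot": [0, 0, 61.7]},
    {"offset": [18.8, 90.3, -8], "rot": [0, 0, 61.7]},
    {"offset": [18.8, 90.3, -8], "rot": [0, 0, 61.7]}
  ],
  "hand": 0.87,
  "newtons": 20
}}

```text
time: 3.0
position: [0.4046, 0.3167, 0.1648]
tool_rot: [0.755, 0.656, 0.0, 0.0]
ft_force: [0.4, -0.1, 1.1]
grip_width: 0.076
grip_force: 0.0
```

```bash
python3 - <<'E'
from h import *
k=vision.calibration('wrist'); im=vision.camera('wrist')[...,::-1].copy()
for X in [(.4128,.3746,.006),(.3964,.2594,.006)]:
    p=proj('wrist',X,k); print(p); cv2.circle(im,tuple(int(round(v)) for v in p),2,(0,0,255),-1)
np.save('k1.npy',k,allow_pickle=True)
cv2.imwrite('pics/w1.png',cv2.resize(im,(800,600)))
E
```

```text
[277.78060798 135.26582782]
[277.68108359 252.81280035]
```

View pics/w1.png

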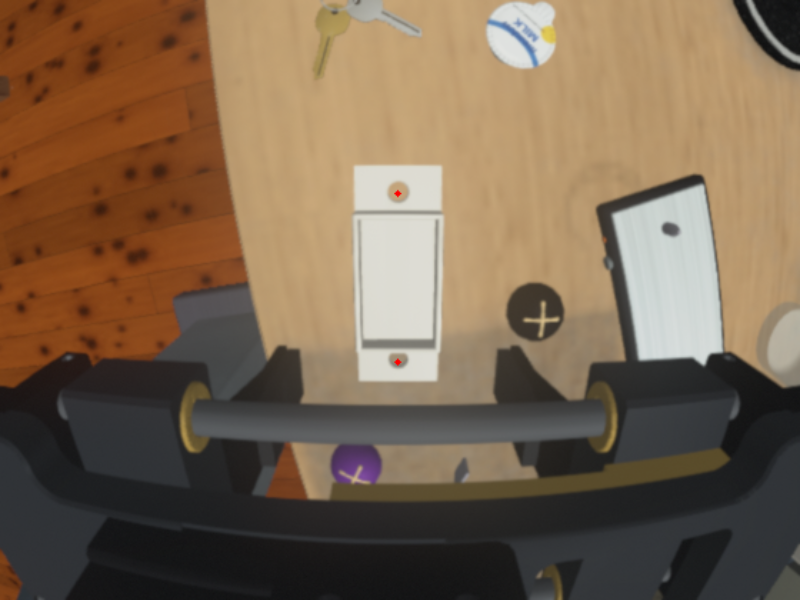

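The projected red dots sit inside both holes, at (398,192) and (398,361), so the estimate is confirmed. I'll go down and grip.

>>> {"fn": "apply_moves", "kwargs": {
  "series": [
    {"offset": [0, 0, -5], "rot": [0, 0, 0]},
    {"offset": [0, 0, -9], "rot": [0, 0, 0]},
    {"offset": [0, 0, -12], "rot": [0, 0, 0]},
    {"offset": [0, 0, -13.8], "rot": [0, 0, 0]},
    {"offset": [0, 0, -13.8], "rot": [0, 0, 0]},
    {"offset": [0, 0, -13.8], "rot": [0, 0, 0]}
  ]
}}

```text
time: 3.65
position: [0.4052, 0.3145, 0.027]
tool_rot: [0.755, 0.656, -0.0, -0.0]
ft_force: [0.1, -0.5, 0.5]
grip_width: 0.0757
grip_force: 0.0
```

>>> {"fn": "apply_moves", "kwargs": {
  "series": [
    {"offset": [0, 0, 0], "rot": [0, 0, 0]},
    {"offset": [0, 0, 0], "rot": [0, 0, 0]},
    {"offset": [0, 0, 0], "rot": [0, 0, 0]},
    {"offset": [0, 0, 0], "rot": [0, 0, 0]},
    {"offset": [0, 0, 0], "rot": [0, 0, 0]},
    {"offset": [0, 0, 0], "rot": [0, 0, 0]}
  ],
  "hand": 0.4,
  "newtons": 25
}}

```text
time: 4.25
position: [0.405, 0.3147, 0.0278]
tool_rot: [0.755, 0.656, 0.0, 0.0]
ft_force: [-0.8, -0.5, 6.8]
grip_width: 0.0558
grip_force: 25.0
```

>>> {"fn": "apply_moves", "kwargs": {
  "series": [
    {"offset": [0, 0, 4], "rot": [0, 0, 0]},
    {"offset": [0, 0, 8], "rot": [0, 0, 0]},
    {"offset": [4, -0.8, 8], "rot": [0, 0, 5]},
    {"offset": [8, -1.6, 8], "rot": [0, 0, 10]},
    {"offset": [12, -2.4, 8], "rot": [0, 0, 15]},
    {"offset": [16, -3.3, 8], "rot": [0, 0, 19.8]},
    {"offset": [19, -4, 8], "rot": [0, 0, 19.8]},
    {"offset": [20.2, -4.2, 7], "rot": [0, 0, 19.8]},
    {"offset": [20.2, -4.2, 7], "rot": [0, 0, 19.8]},
    {"offset": [20.2, -4.2, 7], "rot": [0, 0, 19.8]},
    {"offset": [20.2, -4.2, 7], "rot": [0, 0, 19.8]}
  ]
}}

```text
time: 5.35
position: [0.6042, 0.273, 0.0963]
tool_rot: [0.63, 0.776, -0.001, -0.001]
ft_force: [0.3, 0.3, -1.0]
grip_width: 0.0558
grip_force: 25.0
```

```bash
python3 - <<'E'
from h import *
o=get_obs();print(o['position'],o['tool_rot'],o['grip_width'])
k=vision.calibration('wrist'); im=vision.camera('wrist')[...,::-1].copy()
cv2.imwrite('pics/w2raw.png',im)
t=vision.camera('top')[...,::-1].copy();cv2.imwrite('pics/t2raw.png',t)
np.save('k2.npy',k,allow_pickle=True)
a=cv2.resize(im[80:280,180:380],(600,600),interpolation=cv2.INTER_CUBIC)
b=cv2.resize(t[150:225,225:325][:, :],(200,150))
out=np.zeros((600,800,3),np.uint8);out[:,:600]=a;out[:150,600:]=b
cv2.imwrite('pics/m2.png',out)
for X in [(.595,.3321,.037),(.6185,.2185,.037),(.595,.3321,.02)]: print(proj('wrist',X,k))
E
```

```text
[0.60423487 0.27303552 0.09625853] [ 0.63037629  0.77628767 -0.00136372 -0.00114952] 0.055843351917716826
[283.09798784 143.74775727]
[281.94212207 306.79858004]
[282.82926766 141.38156505]
```

View pics/m2.png

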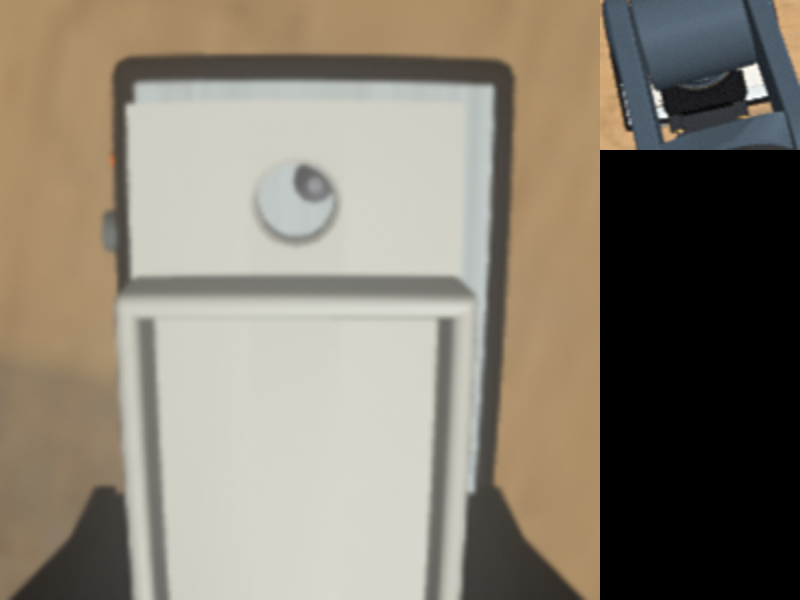

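The wrist crop shows the held dish's far hole centred at (296,202) and the peg tip inside it at (317,184), so a small shift is needed.

```bash
python3 - <<'E'
from h import *
k=np.load('k2.npy',allow_pickle=True).item()
f=lambda x,y:(180+(x+.5)/3-.5,80+(y+.5)/3-.5)
h=ray('wrist',f(296,202),.0745,k); p=ray('wrist',f(317,184),.037,k)
print(h,p,p-h)
# where the dish's TCP-based prediction would be
a=np.radians(101.84);print('hole by TCP', np.array([.6042,.273])+.058*np.array([np.cos(a),np.sin(a)]))
# warmer corners
for q in [(135,82),(494,85)]: print(ray('wrist',f(*q),.02,k))
for q in [(128,103),(463,100)]: print('dish',ray('wrist',f(*q),.0745,k))
for q in [(118,62),(510,66)]: print('outer',ray('wrist',f(*q),.02,k))
E
```

```text
[0.59191401 0.33335448 0.0745    ] [0.5959828  0.33404224 0.037     ] [ 0.00406878  0.00068776 -0.0375    ]
hole by TCP [0.5922996  0.32976601]
[0.552589   0.34722096 0.02      ]
[0.63013132 0.36309242 0.02      ]
dish [0.56131031 0.34422663 0.0745    ]
dish [0.61526869 0.35603719 0.0745    ]
outer [0.54796253 0.3509736  0.02      ]
outer [0.63271001 0.36815827 0.02      ]
```

>>> {"fn": "apply_moves", "kwargs": {
  "series": [
    {"offset": [0.38, 0.07, 0], "rot": [0, 0, -0.3]},
    {"offset": [0.38, 0.07, -1], "rot": [0, 0, -0.3]},
    {"offset": [0.38, 0.07, -2], "rot": [0, 0, -0.3]},
    {"offset": [0.38, 0.07, -2.2], "rot": [0, 0, -0.3]},
    {"offset": [0.38, 0.07, -2.2], "rot": [0, 0, -0.3]},
    {"offset": [0.38, 0.07, -2.2], "rot": [0, 0, -0.3]}
  ]
}}

```text
time: 6.05
position: [0.6106, 0.2732, 0.0746]
tool_rot: [0.633, 0.774, -0.0, -0.0]
ft_force: [-0.0, -0.4, -1.7]
grip_width: 0.0562
grip_force: 25.0
```

```bash
python3 - <<'E'
from h import *
o=get_obs();print(o['position'],o['tool_rot'],o['ft_force'])
k=vision.calibration('wrist'); im=vision.camera('wrist')[...,::-1].copy()
np.save('k3.npy',k,allow_pickle=True)
a=cv2.resize(im[80:280,180:380],(600,600),interpolation=cv2.INTER_CUBIC)
cv2.imwrite('pics/m3.png',a)
E
```

```text
[0.61063645 0.27316805 0.07457803] [ 6.32932004e-01  7.74207361e-01 -1.59005219e-04 -1.24079528e-04] [-0.04338564 -0.38023777 -1.70487013]
```

View pics/m3.png

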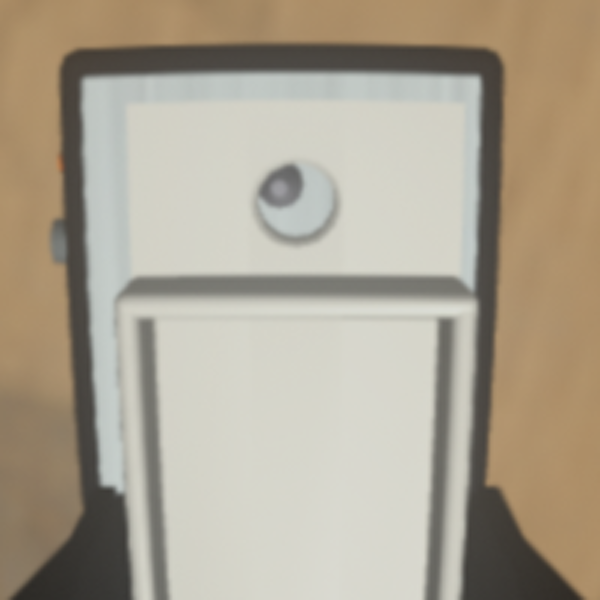

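Now the peg tip is at (280,187), left of the hole centre at (296,202): the arm had not settled before and overshot in x.

```bash
python3 - <<'E'
from h import *
o=get_obs();print(o['position'])
k=np.load('k3.npy',allow_pickle=True).item()
f=lambda x,y:(180+(x+.5)/3-.5,80+(y+.5)/3-.5)
h=ray('wrist',f(296,202),.0528,k); p=ray('wrist',f(280,187),.037,k)
print(h,p,p-h)
d=lambda n,a,b,z:print(n,np.degrees(np.arctan2(*(ray('wrist',f(*b),z,k)-ray('wrist',f(*a),z,k))[1::-1])))
d('dish',(128,103),(463,100),.0528);d('outer',(66,55),(498,55),.02);d('alu',(83,76),(480,76),.02)
E
```

```text
[0.61084818 0.27321404 0.07490118]
[0.59880476 0.33355929 0.0528    ] [0.5957267  0.33408041 0.037     ] [-0.00307806  0.00052112 -0.0158    ]
dish 11.969373021045147
outer 11.264121742542496
alu 11.271316354754081
```

>>> {"fn": "apply_moves", "kwargs": {
  "series": [
    {"offset": [-0.3, 0.05, 0], "rot": [0, 0, 0]},
    {"offset": [-0.3, 0.05, -0.4], "rot": [0, 0, 0]},
    {"offset": [-0.3, 0.05, -0.8], "rot": [0, 0, 0]},
    {"offset": [-0.3, 0.05, -0.8], "rot": [0, 0, 0]},
    {"offset": [-0.3, 0.05, -0.8], "rot": [0, 0, 0]},
    {"offset": [-0.3, 0.05, -0.8], "rot": [0, 0, 0]},
    {"offset": [-0.3, 0.05, -0.8], "rot": [0, 0, 0]},
    {"offset": [-0.3, 0.05, -0.8], "rot": [0, 0, 0]}
  ]
}}

```text
time: 6.9
position: [0.6078, 0.2737, 0.067]
tool_rot: [0.633, 0.774, 0.0, 0.0]
ft_force: [0.2, -0.3, -1.4]
grip_width: 0.0559
grip_force: 25.0
```

```bash
python3 - <<'E'
from h import *
o=get_obs();print(o['position'],o['tool_rot'],o['ft_force'])
k=vision.calibration('wrist'); im=vision.camera('wrist')[...,::-1].copy()
np.save('k4.npy',k,allow_pickle=True)
cv2.imwrite('pics/w4.png',cv2.resize(im[110:180,220:340],None,fx=5,fy=5,interpolation=cv2.INTER_CUBIC))
E
```

```text
[0.60780583 0.2737334  0.06699573] [6.32899915e-01 7.74233608e-01 1.02459050e-04 8.58623974e-05] [ 0.24107914 -0.27599626 -1.35506409]
```

View pics/w4.png

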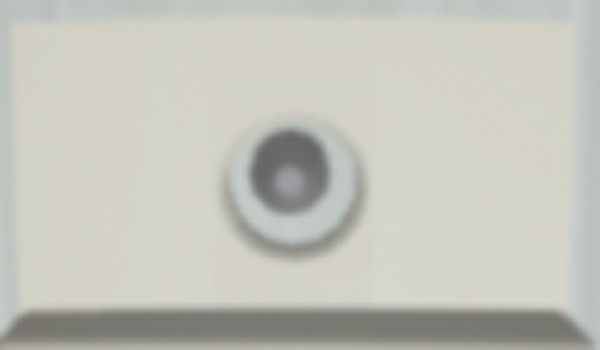

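The peg tip at (290,182) is nearly centred in the hole at (294,186). I'll lower the dish.

>>> {"fn": "apply_moves", "kwargs": {
  "series": [
    {"offset": [-0.05, 0, -0.5], "rot": [0, 0, 0]},
    {"offset": [-0.05, 0, -1.0], "rot": [0, 0, 0]},
    {"offset": [-0.05, 0, -1.4], "rot": [0, 0, 0]},
    {"offset": [-0.05, 0, -1.7], "rot": [0, 0, 0]},
    {"offset": [-0.05, 0, -1.9], "rot": [0, 0, 0]},
    {"offset": [-0.05, 0, -1.9], "rot": [0, 0, 0]},
    {"offset": [-0.05, 0, -1.9], "rot": [0, 0, 0]}
  ]
}}

```text
time: 7.65
position: [0.6073, 0.2737, 0.0479]
tool_rot: [0.633, 0.774, 0.0, 0.0]
ft_force: [0.3, 0.3, -0.6]
grip_width: 0.0559
grip_force: 25.0
```

Seated height reached with no contact force. I'll release and rise, then look.

>>> {"fn": "apply_moves", "kwargs": {
  "series": [
    {"offset": [0, 0, 0], "rot": [0, 0, 0]},
    {"offset": [0, 0, 0], "rot": [0, 0, 0]},
    {"offset": [0, 0, 0], "rot": [0, 0, 0]},
    {"offset": [0, 0, 0], "rot": [0, 0, 0]},
    {"offset": [0, 0, 2], "rot": [0, 0, 0]},
    {"offset": [0, 0, 6], "rot": [0, 0, 0]},
    {"offset": [0, 0, 11], "rot": [0, 0, 0]},
    {"offset": [-4, -5, 14], "rot": [0, 0, -8]},
    {"offset": [-7, -9, 14], "rot": [0, 0, -16]},
    {"offset": [-10, -13, 14], "rot": [0, 0, -24]},
    {"offset": [-13, -17, 12], "rot": [0, 0, -27]},
    {"offset": [-15.7, -20.3, 10], "rot": [0, 0, -27]},
    {"offset": [-15.7, -20.3, 10], "rot": [0, 0, -27]},
    {"offset": [-15.7, -20.3, 10], "rot": [0, 0, -27]},
    {"offset": [-15.7, -20.3, 10], "rot": [0, 0, -27]},
    {"offset": [-15.7, -20.3, 10], "rot": [0, 0, -27]}
  ],
  "hand": 0.85
}}

```text
time: 9.25
position: [0.452, 0.0712, 0.1485]
tool_rot: [0.796, 0.605, 0.001, 0.001]
ft_force: [0.6, -0.8, 0.8]
grip_width: 0.0738
grip_force: 0.0
```

```bash
python3 - <<'E'
from h import *
o=get_obs();print(o['position'],o['tool_rot'])
k=vision.calibration('wrist'); im=vision.camera('wrist')[...,::-1].copy()
for q in ['tongs','tongs_grip','tongs_jaws']:
    print(q,[(np.round(d['centre'],4).tolist(),round(d['conf'],2)) for d in nets.spot_point('wrist',q)[:2]])
np.save('k5.npy',k,allow_pickle=True)
for r,s in [(0,0),(.085,0),(.155,0)]:
    a=np.radians(74.7);X=np.array([.450,.071,.011])+(r-.085)*np.array([np.cos(a),np.sin(a),0])
    p=proj('wrist',X,k);print(p);cv2.circle(im,tuple(int(round(v)) for v in p),2,(0,0,255),-1)
s=vision.camera('scene')[...,::-1]
out=np.zeros((600,800,3),np.uint8)
out[:360,:480]=cv2.resize(im,(480,360));out[:240,480:]=cv2.resize(s[180:270,190:310],(320,240))
out[240:600,480:]=cv2.resize(im[20:290,160:400],(320,360))
cv2.imwrite('pics/m5.png',out)
E
```

```text
[0.45199711 0.071172   0.14848538] [0.79595018 0.60536023 0.00119078 0.00094636]
tongs [([0.4284, -0.0107, -0.0042], 0.59)]
tongs_grip []
tongs_jaws []
[275.83319533 287.50153403]
[275.22099219 204.1144115 ]
[274.76993311 124.44239327]
```

View pics/m5.png

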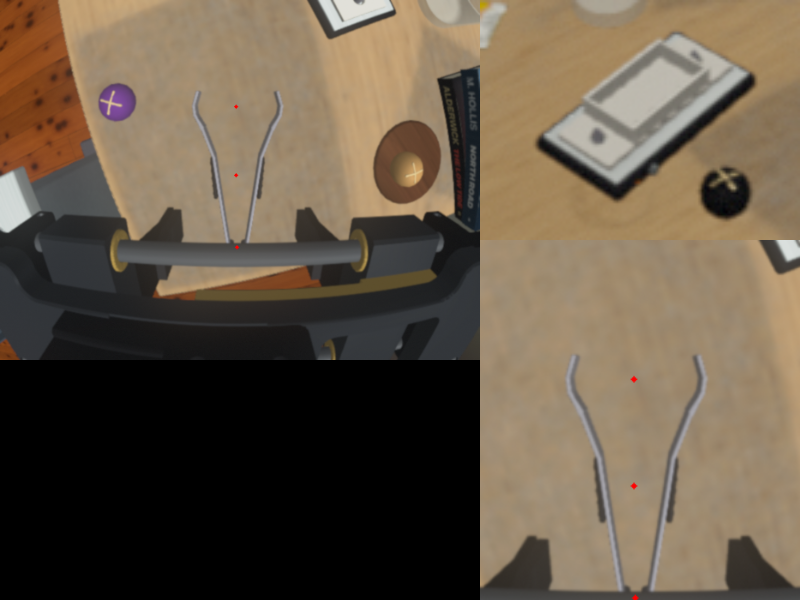

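The scene crop shows the dish flat with both pegs through its holes. The tongs' centre dots fit to within about 1 mm: pads at (601,490) and (672,490) in the crop, midpoint 636 against the dot at 634.

>>> {"fn": "apply_moves", "kwargs": {
  "series": [
    {"offset": [0, 0, -5], "rot": [0, 0, 0]},
    {"offset": [0, 0, -9], "rot": [0, 0, 0]},
    {"offset": [0, 0, -11.3], "rot": [0, 0, 0]},
    {"offset": [0, 0, -12.3], "rot": [0, 0, 0]},
    {"offset": [0, 0, -12.3], "rot": [0, 0, 0]},
    {"offset": [0, 0, -12.3], "rot": [0, 0, 0]},
    {"offset": [0, 0, -12.3], "rot": [0, 0, 0]}
  ]
}}

```text
time: 10.2
position: [0.451, 0.0708, 0.0257]
tool_rot: [0.796, 0.605, 0.001, 0.001]
ft_force: [-0.0, 0.2, -0.1]
grip_width: 0.074
grip_force: 0.0
```

>>> {"fn": "apply_moves", "kwargs": {
  "series": [
    {"offset": [0, 0, 0], "rot": [0, 0, 0]},
    {"offset": [0, 0, 0], "rot": [0, 0, 0]},
    {"offset": [0, 0, 0], "rot": [0, 0, 0]},
    {"offset": [0, 0, 0], "rot": [0, 0, 0]},
    {"offset": [0, 0, 0], "rot": [0, 0, 0]},
    {"offset": [0, 0, 0], "rot": [0, 0, 0]},
    {"offset": [0, 0, 0], "rot": [0, 0, 0]}
  ],
  "hand": 0.506,
  "newtons": 12
}}

```text
time: 10.9
position: [0.4505, 0.0707, 0.0251]
tool_rot: [0.796, 0.605, 0.0, 0.0]
ft_force: [0.2, 0.8, 5.6]
grip_width: 0.0445
grip_force: 6.8
```

>>> {"fn": "apply_moves", "kwargs": {
  "series": [
    {"offset": [0, 0, 1], "rot": [0, 0, 0]},
    {"offset": [0, 0, 4], "rot": [0, 0, 0]},
    {"offset": [0, 0, 7], "rot": [0, 0, -6]},
    {"offset": [2, -0.7, 7], "rot": [0, 0, -14]},
    {"offset": [4, -1.4, 7], "rot": [0, 0, -22]},
    {"offset": [6, -2.1, 7], "rot": [0, 0, -30]},
    {"offset": [8, -2.8, 7], "rot": [0, 0, -38]},
    {"offset": [10, -3.5, 7], "rot": [0, 0, -46]},
    {"offset": [11.7, -4.2, 7], "rot": [0, 0, -54]},
    {"offset": [11.7, -4.2, 7], "rot": [0, 0, -62]},
    {"offset": [11.7, -4.2, 7], "rot": [0, 0, -70]},
    {"offset": [11.7, -4.2, 7], "rot": [0, 0, -74.5]},
    {"offset": [11.7, -4.2, 7], "rot": [0, 0, -74.5]},
    {"offset": [11.7, -4.2, 7], "rot": [0, 0, -74.5]},
    {"offset": [11.7, -4.2, 7], "rot": [0, 0, -74.5]},
    {"offset": [11.7, -4.2, 7], "rot": [0, 0, -74.5]}
  ]
}}

```text
time: 12.5
position: [0.567, 0.0287, 0.0949]
tool_rot: [1.0, 0.0, -0.0, -0.0]
ft_force: [-0.2, 0.5, -0.2]
grip_width: 0.0444
grip_force: 5.2
```

```bash
python3 - <<'E'
from h import *
o=get_obs();print(o['position'],o['tool_rot'],o['grip_width'],o['grip_force'])
k=vision.calibration('wrist'); im=vision.camera('wrist')[...,::-1].copy()
for q in ['roll','tongs_jaws']:
    print(q,[(np.round(d['centre'],4).tolist(),round(d['conf'],2)) for d in nets.spot_point('wrist',q)[:2]])
np.save('k6.npy',k,allow_pickle=True)
p=o['position'];X=ray
for P in [(.6375,.0286,.039),(p[0]+.07,p[1],p[2]-.0141)]:
    print(proj('wrist',P,k))
s=vision.camera('scene')[...,::-1]
out=np.zeros((600,800,3),np.uint8)
out[:,:480]=cv2.resize(im[30:280,180:380],(480,600),interpolation=cv2.INTER_CUBIC);out[:240,480:]=cv2.resize(s[130:250,280:440],(320,240))
cv2.imwrite('pics/m6.png',out)
E
```

```text
[0.56704881 0.02873963 0.09492586] [ 9.99999990e-01  9.54839282e-05 -1.06801727e-04 -1.23277763e-05] 0.044366523576714015 5.2103351801633835
roll [([0.6386, 0.0304, 0.0032], 0.73)]
tongs_jaws []
[278.24215989 128.09915262]
[277.88339707 133.0055856 ]
```

View pics/m6.png

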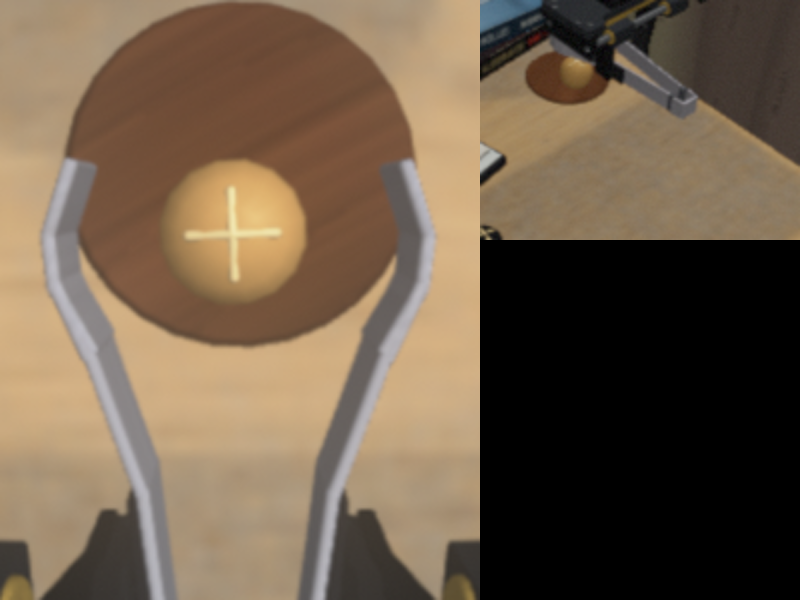

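The roll's cross is at (232,234) and the jaw apexes are at (46,232) and (433,232) in the crop. The tongs are level, straddling the roll from above.

```bash
python3 - <<'E'
from h import *
k=np.load('k6.npy',allow_pickle=True).item()
f=lambda x,y:(180+(x+.5)/2.4-.5,30+(y+.5)/2.4-.5)
print('roll',ray('wrist',f(232,234),.039,k))
a,b=[ray('wrist',f(*q),.0917,k) for q in [(46,235),(433,235)]];print(a,b,(a+b)/2)
print(ray('wrist',f(70,160),.0917,k),ray('wrist',f(413,160),.0917,k))
E
```

```text
roll [0.63803768 0.0297134  0.039     ]
[0.64078319 0.06383105 0.0917    ] [ 0.64083313 -0.00785464  0.0917    ] [0.64080816 0.02798821 0.0917    ]
[0.65457231 0.05896974 0.0917    ] [ 0.65466635 -0.00372195  0.0917    ]
```

>>> {"fn": "apply_moves", "kwargs": {
  "series": [
    {"offset": [0.1, 0.15, 0], "rot": [0, 0, 0]},
    {"offset": [0.1, 0.15, -2], "rot": [0, 0, 0]},
    {"offset": [0.1, 0.15, -4], "rot": [0, 0, 0]},
    {"offset": [0.1, 0.15, -5.3], "rot": [0, 0, 0]},
    {"offset": [0.1, 0.15, -6], "rot": [0, 0, 0]},
    {"offset": [0.1, 0.15, -6], "rot": [0, 0, 0]},
    {"offset": [0.1, 0.15, -6], "rot": [0, 0, 0]},
    {"offset": [0.1, 0.15, -6], "rot": [0, 0, 0]}
  ]
}}

```text
time: 13.5
position: [0.5688, 0.0302, 0.0356]
tool_rot: [1.0, -0.0, 0.001, 0.0]
ft_force: [-0.1, 0.1, -1.7]
grip_width: 0.0444
grip_force: 5.2
```

>>> {"fn": "apply_moves", "kwargs": {
  "series": [
    {"offset": [0, 0, 0], "rot": [0, 0, 0]},
    {"offset": [0, 0, 0], "rot": [0, 0, 0]},
    {"offset": [0, 0, 0], "rot": [0, 0, 0]},
    {"offset": [0, 0, 0], "rot": [0, 0, 0]},
    {"offset": [0, 0, 0], "rot": [0, 0, 0]},
    {"offset": [0, 0, 0], "rot": [0, 0, 0]},
    {"offset": [0, 0, 0], "rot": [0, 0, 0]},
    {"offset": [0, 0, 0], "rot": [0, 0, 0]}
  ],
  "hand": 0.2,
  "newtons": 16
}}

```text
time: 14.3
position: [0.5683, 0.0302, 0.0349]
tool_rot: [1.0, -0.0, 0.0, 0.0]
ft_force: [0.3, 0.7, 0.5]
grip_width: 0.0287
grip_force: 16.0
```

>>> {"fn": "apply_moves", "kwargs": {
  "series": [
    {"offset": [0, 0, 1], "rot": [0, 0, 0]},
    {"offset": [0, 0, 3], "rot": [0, 0, 0]},
    {"offset": [0, 0, 5.5], "rot": [0, 0, 0]},
    {"offset": [0, 0.5, 8], "rot": [0, 0, 0]},
    {"offset": [-0.3, 2.5, 9], "rot": [0, 0, 0]},
    {"offset": [-0.6, 5, 9], "rot": [0, 0, 0]},
    {"offset": [-1, 8, 9], "rot": [0, 0, 0]},
    {"offset": [-1.4, 11, 9], "rot": [0, 0, 0]},
    {"offset": [-1.8, 14, 9], "rot": [0, 0, 0]},
    {"offset": [-2.2, 17, 9], "rot": [0, 0, 0]},
    {"offset": [-2.6, 20, 9], "rot": [0, 0, 0]},
    {"offset": [-2.9, 22.5, 8.5], "rot": [0, 0, 0]},
    {"offset": [-3.1, 24, 8], "rot": [0, 0, 0]},
    {"offset": [-3.1, 24.6, 7.5], "rot": [0, 0, 0]},
    {"offset": [-3.1, 24.6, 7], "rot": [0, 0, 0]},
    {"offset": [-3.1, 24.6, 7], "rot": [0, 0, 0]},
    {"offset": [-3.1, 24.6, 7], "rot": [0, 0, 0]},
    {"offset": [-3.1, 24.6, 7], "rot": [0, 0, 0]},
    {"offset": [-3.1, 24.6, 7], "rot": [0, 0, 0]},
    {"offset": [-3.1, 24.6, 7], "rot": [0, 0, 0]}
  ]
}}

```text
time: 16.3
position: [0.5374, 0.2758, 0.1051]
tool_rot: [1.0, -0.001, 0.0, -0.0]
ft_force: [1.0, -0.7, -1.6]
grip_width: 0.029
grip_force: 16.0
```

```bash
python3 - <<'E'
from h import *
o=get_obs();print(o['position'],o['tool_rot'],o['grip_width'],o['grip_force'])
k=vision.calibration('wrist'); im=vision.camera('wrist')[...,::-1].copy()
for q in ['roll']:
    print(q,[(np.round(d['centre'],4).tolist(),round(d['conf'],2)) for d in nets.spot_point('wrist',q)[:3]])
for P in [(.607,.276,.108),(.595,.3321,.035),(.6185,.2185,.035)]: print(((proj('wrist',P,k)-[140,30])*2))
s=vision.camera('scene')[...,::-1]
out=np.zeros((600,800,3),np.uint8)
out[:500,:480]=cv2.resize(im[30:280,140:380],(480,500),interpolation=cv2.INTER_CUBIC);out[:320,480:]=cv2.resize(s[140:300,170:330],(320,320))
cv2.imwrite('pics/m7.png',out)
print(ray('wrist',(278,130),.108,k))
E
```

```text
[0.5374246  0.27583636 0.10509091] [ 9.99999822e-01 -5.78205143e-04  1.40362075e-04 -3.42505172e-05] 0.029046136462577875 15.968064352891815
roll [([0.6076, 0.2759, 0.0729], 0.58)]
[274.34238523 212.96157479]
[105.51298592 237.12586151]
[451.72880392 165.94846446]
[0.60973909 0.27564891 0.108     ]
```

View pics/m7.png

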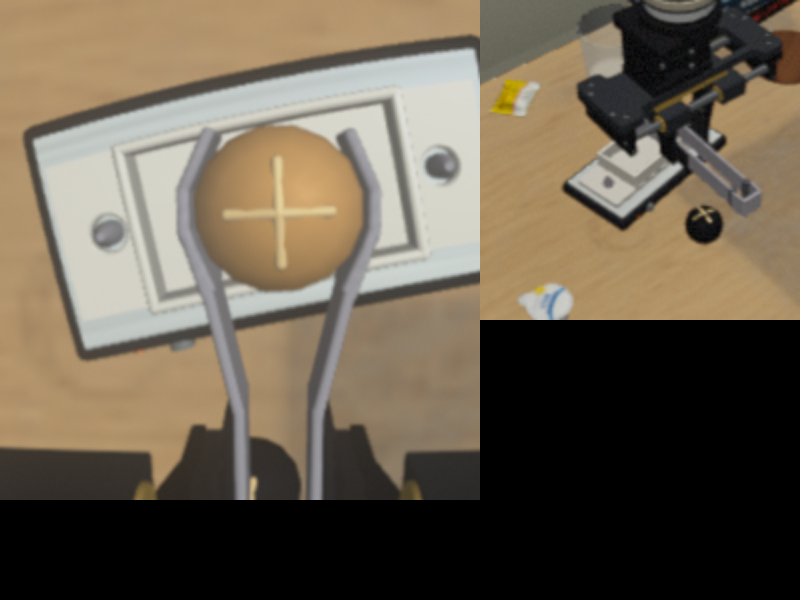

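The wrist crop shows the roll held in the jaws (cross at 279,212) over the middle of the dish, with both pegs up through its holes at (108,232) and (440,165). The roll's underside is about 5 cm above the dish floor, so I'm handing in.

```bash
python3 -c "
from rig import hand_in; print(hand_in())"
```

```text
the job is handed in; nothing more can be done
None
```

I handed the job in: the dish lies flat on the warmer with both pegs through its holes, and the tongs are shut on the roll, holding it still about 5 cm above the middle of the dish; the judge's result was not shown.

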